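# Build up the bottle on the cap inspection turntable

## Task

Set the sample bottle up on the turntable for cap inspection, from the bottom up and one piece at a time: seat the aluminium nest whose bore takes the bottle inside the register ring of the turntable, stand the glass bottle in it, lower the stainless ring gauge that passes over the neck down onto the shoulder, and last put the yellow flip cap fully down on the neck. Set the bottle and the gauge down gently, without dropping them, and leave the other nest and the other gauge where they are.

Things in the scene. Friction and masses are not known exactly. Their poses are not given: they have to be found in the camera images.
- turntable: Cast aluminium turntable, stopped; place varies. Origin: centre of its underside, on the counter (height 0), z up. Steel flange 170 mm across; on it a flat platter 150 mm across, its face 14 mm above the counter, with a concentric raised register ring: 76 mm inside, 92 mm outside, top 20 mm above the counter. The nest's foot sits inside the ring. The platter turns stiffly if pushed; no need.
- nest_wide: Loose turned aluminium bottle nest, 0.14 kg, upright on the counter: foot flange 70 mm across and 8 mm high with a 2 mm chamfer below, on it a cup 62 mm outside, 52 mm inside, open on top; total height 34 mm, cup floor 8 mm above the underside. The bottle (46 mm) fits in it. Origin: centre of its underside, z up.
- nest_narrow: The other aluminium nest, 0.20 kg: the same outside (70 mm flange, 62 mm cup, 34 mm high) but a bore of only 36 mm, so its wall is much thicker; too small for the bottle. To be left where it stands on the counter. Origin: centre of its underside, z up.
- bottle: Loose clear glass sample bottle with a white paper band, empty, 0.12 kg, upright on the counter. Body 46 mm across, foot chamfered 3 mm; shoulder 72 mm above the underside, flat out to 40 mm across, then chamfered; neck 22 mm across from the shoulder up to the mouth at 110 mm, top edge chamfered 2 mm. Origin: centre of its underside, z up.
- gauge_large: Loose stainless ring gauge, a plain thick ring lying flat on the counter, 0.17 kg: 54 mm outside, 30 mm bore, 14 mm high. It passes over the neck (22 mm) and rests on the shoulder of the bottle. Origin: centre of its underside, z up.
- gauge_small: The other stainless ring gauge, 0.11 kg: 40 mm outside, 16 mm bore, 14 mm high; too small for the neck. To be left where it lies on the counter. Origin: centre of its underside, z up.
- cap: Loose yellow plastic flip cap, 0.02 kg, mouth down in the red tray: 36 mm across, 30 mm high, small hinge at -x and thumb tab at +x (2.5 mm proud, not felt by the fingers). Bore 28 mm, 20 mm deep, open below: on the neck its ceiling rests on the mouth, its underside 90 mm above that of the bottle. Origin: centre of its underside, z up.
- tray: Red plastic cap tray, open, fixed: 130 mm (its x) by 170 mm (its y), walls 18 mm high and 3 mm thick, floor 3 mm thick; its place and yaw vary. The cap starts on its floor. Origin: centre of its underside, on the counter.

How it is judged:
On the way, in this order (a step that is already met when the one before it is completed fails the run):
1. the wide nest sits inside the register ring of the turntable (horizontal distance between nest_wide and turntable below 0.006 m and z of nest_wide in the frame of turntable between 0.011 and 0.017 m and angle between nest_wide's own z axis and vertical below 0.08 rad), for 0.2 s.
2. the bottle stands in the nest on the turntable (all of step 1 and horizontal distance between bottle and nest_wide below 0.006 m and z of bottle in the frame of nest_wide between 0.005 and 0.011 m and angle between bottle's own z axis and vertical below 0.08 rad), for 0.2 s.
3. the large ring gauge lies on the shoulder of the bottle (all of step 2 and horizontal distance between gauge_large and bottle below 0.007 m and z of gauge_large in the frame of bottle between 0.069 and 0.075 m and angle between gauge_large's own z axis and vertical below 0.08 rad), for 0.2 s.
4. the flip cap is fully down on the neck (all of step 3 and horizontal distance between cap and bottle below 0.006 m and z of cap in the frame of bottle between 0.087 and 0.093 m and angle between cap's own z axis and vertical below 0.08 rad), for 0.2 s.
At the end, for the whole second after the job is handed in: Wide nest on the platter inside the register ring, bottle on the nest's floor, large gauge on the bottle's shoulder, cap fully down on the mouth: each within 3 mm in height, 6 mm (gauge 7 mm) of the axis of the piece that carries it, upright within 0.08 rad, released and at rest (all of step 4 and linear speed of each of nest_wide, bottle, gauge_large, cap below 0.02 m/s); the robot touches nothing.
It fails at once if the other nest is shifted by more than 20 mm (distance of nest_narrow from where it was at the start of the episode above 0.02 m).
It fails at once if the other gauge is shifted by more than 20 mm (distance of gauge_small from where it was at the start of the episode above 0.02 m).
It fails at once if the glass bottle is dropped or falls (faster than 0.6 m/s with no finger on it) (contact force between bottle and the fingers below 0.05 N and linear speed of bottle above 0.6 m/s).
It fails at once if the large gauge is dropped (faster than 0.6 m/s with no finger on it) (contact force between gauge_large and the fingers below 0.05 N and linear speed of gauge_large above 0.6 m/s).
It also fails if it takes over 128 s, if anything falls off the work surface, if the arm or the gripper's body presses on something with over 40 N, if the wrist force passes 120 N, or if a joint passes its speed limit or range.

## Robot

A 6-joint arm with a two-finger parallel gripper is mounted at the origin on the work surface. World frame = base frame: x ahead of the robot, y to its left, z up, the work surface at z = 0. Lengths are in m, angles in rad, forces in N, time in s.
With the tool pointing down it reaches from about 0.425 to 0.95 m from the base axis. Payload 3.5 kg.
Tool frame: the origin (TCP) lies at the very end of the fingers, on their centre line; the grasp point (between the pads) lies 19 mm behind it; z points along the fingers, x is the direction in which the jaws open and shut, and the axes are right-handed (so a half turn about z gives the same grasp; the last joint's range is limited). The gripper opens to 85 mm and grips with 20 to 120 N. Pads are 22 mm wide; open, the fingers measure 114 mm over their backs; the gripper's body (76 mm by 85 mm) begins 54 mm behind the grasp point. The pads swing forward as they close: fully open they stand 13 mm farther back than shut.
Start: joints at [-1.467, 0.286, 1.577, -0, 1.279, -0.15], TCP at [0.17, -0.653, 0.231] pointing down, gripper open.
Joint ranges: [-2.77, 2.77], [-0.9, 2.22], [0.21, 2.48], [-1.53, 4.67], [0.24, 2.81], [-2.84, 2.84]. Speed limits (rad/s): [2.79, 2.79, 3.14, 3.14, 3.14, 3.14].

## Interface

Orientations are given as a unit quaternion [x, y, z, w].
In Python, from plant import ctrl, imaging gives the robot as it stands.
- The arm moves only by the tool arm_command, never from a script. Its argument "commands" is a list that holds one entry, the list of rows, each a list of 6 numbers: the shift along the tool's x, y, z in cm, then the turn, a rotation vector about the tool's x, y, z in degrees. A call has 1 to 10 rows; each row shifts and turns the commanded pose from where the row before left it, along the tool's axes as they then stand; what a row does not reach is not made up. A row lasts 1/12 s, in which the tool goes at most 41.7 mm and 7.16 degrees, less where a joint would pass 70% of its speed; a pose out of reach is approached as far as the arm can. A call with a gripper value outside its range is refused whole. "hand" is the opening, from 0 (shut) to 1 (fully open), set as the call begins (left out, the last holds). The fingers move at their own pace and stop on an object; "squeeze" is the grip in N (left out, the last holds). Time passes only in rows, so rows that do not move let the fingers close. It gives the time, the measured TCP pose, the force and the opening at its end, in the units of the state.
- ctrl.get_state(): the state, without advancing time (a new reading comes with each control period).
- imaging.read_camera(name): name is "scene" or "side" or "wrist"; returns the picture (420x560x3 uint8, red, green, blue); there is no depth.
- imaging.camera_params(name): a dict with "intrinsics" (3x3 intrinsics, pixels), "pose" (4x4, takes a point from camera to world coordinates); the wrist camera has in their place "hand_eye" (4x4, takes a point from camera to tool coordinates, whose origin is the TCP and whose axes are the tool frame's). Camera axes: x right, y down, z forward; pixel columns grow to the right and rows downward; lengths in m; the calibration is good to about 2 mm. A picture is of the moment at which its call begins: read the wrist's pose just before it. camera_params takes no time and is no camera call.
- ctrl.sign_off(): hands the job in, once; it reports no verdict.
The state is a dict: "time": time; "qpos": joint angles; "dq": joint speeds; "joint_efforts": joint torques, N m; "eef_pos": TCP position; "tcp_rot": TCP orientation; "contact_force": force on the tool from outside, world axes, zero at the start; "wrist_torque": the same for the moment, N m; "opening": opening from 0.0 (shut) to 1.0 (fully open).
Only numpy, scipy, OpenCV 4.12 (cv2) and the standard library are available. Lean on these libraries where they do the work, as an engineer would, in place of code of your own. Each camera call takes 0.05 s, during which the arm holds its last target. There are 200 camera calls.

## Working session

There is one attempt and no reset: what is moved stays moved. The work goes in short steps, Python scripts to look and compute and a tool call to move; the robot and the scene stay as the last step left them, time stands still between calls to the robot, and variables do not carry over. Pictures are saved under pics/ and viewed, about 12 in all and at most 16, crops included, and the job is handed in when it is done.

Besides the shell and the picture viewer there is one more tool, called as name(argument=value, ...) on one line, values as JSON. arm_command: Moves the arm, as the interface text tells. Its arguments: {"type":"object","properties":{"commands":{"type":"array","items":{"type":"array","items":{"type":"array","items":{"type":"number"}}}},"hand":{"type":"number"},"squeeze":{"type":"number"}},"required":["commands"]}

```bash
mkdir -p pics; ls
python3 - <<'E'
from plant import ctrl, imaging
import cv2, numpy as np
np.set_printoptions(precision=4,suppress=True)
print(ctrl.get_state())
ims=[]
for n in("scene","side","wrist"):
    im=imaging.read_camera(n); cv2.imwrite(f"pics/{n}0.png",im[:,:,::-1])
    p=imaging.camera_params(n); print(n,p)
E
```

```text
pics
{'time': 0.0, 'qpos': array([-1.467 ,  0.2872,  1.5782, -0.    ,  1.2785, -0.15  ]), 'dq': array([ 0.0007, -0.0002,  0.0006,  0.0009,  0.0019,  0.0009]), 'joint_efforts': array([  0.0005, -40.5984, -29.2625,  -0.0001,   0.0058,   0.    ]), 'eef_pos': array([ 0.1694, -0.6527,  0.2299]), 'tcp_rot': array([ 0.7909, -0.6119, -0.0008, -0.0008]), 'contact_force': array([-0.3758, -0.394 ,  0.7203]), 'wrist_torque': array([ 0.0057, -0.0115,  0.04  ]), 'opening': 0.9999452403167576}
scene {'intrinsics': array([[489.6684,   0.    , 278.0204],
       [  0.    , 489.6684, 210.4442],
       [  0.    ,   0.    ,   1.    ]]), 'pose': array([[ 0.843 ,  0.4008, -0.3587,  0.8383],
       [ 0.5379, -0.6302,  0.5599, -0.472 ],
       [-0.0016, -0.665 , -0.7469,  0.6718],
       [ 0.    ,  0.    ,  0.    ,  1.    ]])}
side {'intrinsics': array([[504.0519,   0.    , 282.1088],
       [  0.    , 504.0519, 205.5645],
       [  0.    ,   0.    ,   1.    ]]), 'pose': array([[-0.9272, -0.2573,  0.2722,  0.2396],
       [-0.3741,  0.671 , -0.6402,  0.7047],
       [-0.018 , -0.6954, -0.7184,  0.8457],
       [ 0.    ,  0.    ,  0.    ,  1.    ]])}
wrist {'intrinsics': array([[311.8758,   0.    , 282.4201],
       [  0.    , 311.8758, 210.4805],
       [  0.    ,   0.    ,   1.    ]]), 'hand_eye': array([[ 1.    , -0.0008,  0.0014, -0.0002],
       [ 0.0004,  0.966 ,  0.2584, -0.0656],
       [-0.0016, -0.2584,  0.966 , -0.1434],
       [ 0.    ,  0.    ,  0.    ,  1.    ]])}
```

View pics/scene0.png

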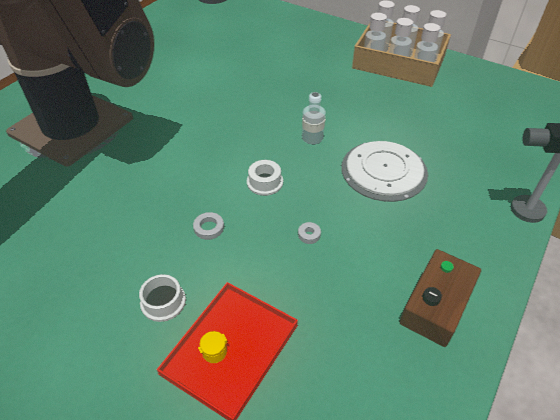

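View pics/side0.png

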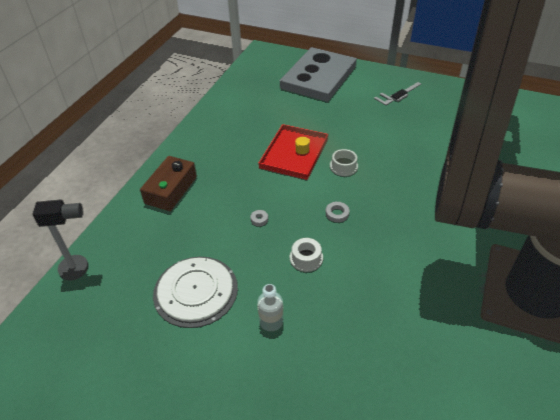

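Scene view: wide nest about (162,290), narrow nest (265,172), large gauge (208,225), small gauge (310,232), cap (213,342), turntable (385,167), bottle (314,120). The side view shows the same pieces. I'll get coarse positions from both views.

```bash
cat > h.py <<'E'
from plant import ctrl, imaging
import cv2, numpy as np
from scipy.spatial.transform import Rotation as R
np.set_printoptions(precision=4,suppress=True)
def campose(n, st=None):
    p=imaging.camera_params(n)
    if n!="wrist": return p["intrinsics"],p["pose"]
    T=np.eye(4);T[:3,:3]=R.from_quat(st["tcp_rot"]).as_matrix();T[:3,3]=st["eef_pos"]
    return p["intrinsics"],T@p["hand_eye"]
def ray(K,T,uv,z):
    d=T[:3,:3]@np.linalg.solve(K,[*uv,1.]); return T[:3,3]+d*(z-T[2,3])/d[2]
def proj(K,T,P):
    c=T[:3,:3].T@(np.asarray(P,float)-T[:3,3]); return (K@c)[:2]/c[2]
def delta(target, st=None):
    st=st or ctrl.get_state()
    M=R.from_quat(st["tcp_rot"]).as_matrix(); return M.T@(np.asarray(target)-st["eef_pos"])*100
def snap(name):
    st=ctrl.get_state(); im=imaging.read_camera("wrist")[:,:,::-1].copy()
    cv2.imwrite(f"pics/{name}.png",im); return st,im
E
python3 - <<'E'
from h import *
pk={"nest_wide":(.034,(162,290),(344,157)),"nest_nar":(.034,(265,171),(307,248)),"gl":(.014,(208,224),(338,211)),"gs":(.014,(310,231),(260,216)),
"cap":(.033,(214,342),(303,143)),"tt":(.014,(385,166),(195,288)),"bottle":(.110,(315,97),(269,289))}
K1,T1=campose("scene");K2,T2=campose("side")
st=ctrl.get_state()
for k,(z,a,b) in pk.items():
    A=ray(K1,T1,a,z);B=ray(K2,T2,b,z);m=(A+B)/2;m[2]=z
    print(k,A[:2],B[:2],m[:2],np.hypot(*m[:2]))
print(R.from_quat(st["tcp_rot"]).as_matrix())
E
```

```text
nest_wide [ 0.4701 -0.2257] [ 0.467  -0.2276] [ 0.4686 -0.2267] 0.5204998764506695
nest_nar [0.4579 0.0766] [0.4533 0.0763] [0.4556 0.0765] 0.4619755903744142
gl [ 0.4357 -0.0718] [ 0.43   -0.0659] [ 0.4329 -0.0688] 0.43830115085934884
gs [0.5948 0.0106] [0.589  0.0118] [0.5919 0.0112] 0.592013198704644
cap [ 0.5889 -0.251 ] [ 0.5808 -0.2443] [ 0.5849 -0.2476] 0.6351181968055968
tt [0.6363 0.2315] [0.6312 0.2374] [0.6337 0.2345] 0.6757235749598847
bottle [0.4707 0.2353] [0.4637 0.246 ] [0.4672 0.2406] 0.5255395933595913
[[ 0.2511 -0.968  -0.0002]
 [-0.968  -0.2511  0.0018]
 [-0.0018 -0.0003 -1.    ]]
```

View pics/wrist0.png

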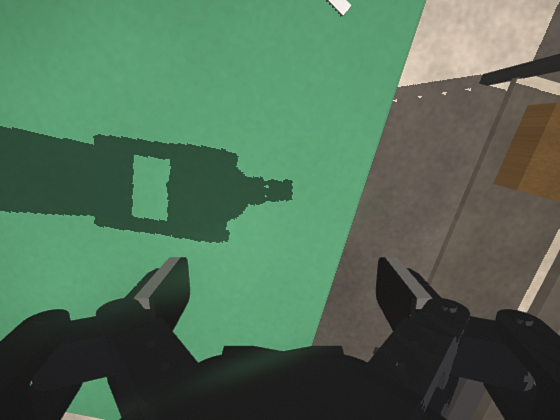

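The wrist view shows counter with the gripper's shadow, no objects. I'll move above the wide nest and look from there.

Run:
```python
from h import *
K1,T1=campose("scene")
for p in((160,372),(230,285),(297,322)): print(ray(K1,T1,p,.018))
print(delta((.4686,-.2267,.18)))
```

```text
[ 0.5475 -0.3216  0.018 ]
[ 0.545 -0.155  0.018]
[ 0.6675 -0.1539  0.018 ]
[-33.7309 -39.6547   5.0956]
```

arm_command(commands=[[[-2.4, -2.8, 0.3, 0, 0, 0], [-2.4, -2.8, 0.3, 0, 0, 0], [-2.4, -2.8, 0.3, 0, 0, 0], [-2.4, -2.8, 0.3, 0, 0, 0], [-2.4, -2.8, 0.3, 0, 0, 0], [-2.4, -2.8, 0.3, 0, 0, 0], [-2.4, -2.8, 0.3, 0, 0, 0], [-2.4, -2.8, 0.3, 0, 0, 0], [-2.4, -2.8, 0.3, 0, 0, 0], [-2.4, -2.8, 0.3, 0, 0, 0]]], hand=1, squeeze=40)

```text
time: 0.98
eef_pos: [0.3808, -0.349, 0.201]
tcp_rot: [0.791, -0.612, -0.0, -0.0]
contact_force: [0.8, 0.0, -0.9]
opening: 0.999
```

arm_command(commands=[[[-2.4, -2.9, 0.4, 0, 0, 0], [-2.4, -2.9, 0.4, 0, 0, 0], [-2.4, -2.9, 0.4, 0, 0, 0], [-2.4, -2.9, 0.4, 0, 0, 0], [0, 0, 0, 0, 0, 0], [0, 0, 0, 0, 0, 0]]])

```text
time: 1.48
eef_pos: [0.4689, -0.2268, 0.1847]
tcp_rot: [0.792, -0.61, -0.001, 0.0]
contact_force: [-0.6, -0.3, 0.3]
opening: 1.0
```

Run:
```python
from h import *
st,im=snap("w1"); print(st)
```

```text
{'time': 1.4833, 'qpos': array([-0.6453, -0.01  ,  1.9951, -0.0003,  1.1578,  0.6677]), 'dq': array([-0.0547, -0.0052, -0.0081, -0.0109, -0.0005, -0.0066]), 'joint_efforts': array([  1.1632, -27.4209, -27.6934,   0.0888,   0.0145,   0.0395]), 'eef_pos': array([ 0.4689, -0.2268,  0.1847]), 'tcp_rot': array([ 0.7922, -0.6103, -0.0006,  0.0001]), 'contact_force': array([-0.6101, -0.272 ,  0.3248]), 'wrist_torque': array([-0.0074, -0.0649,  0.0247]), 'opening': 0.9995939513073837}
```

View pics/w1.png

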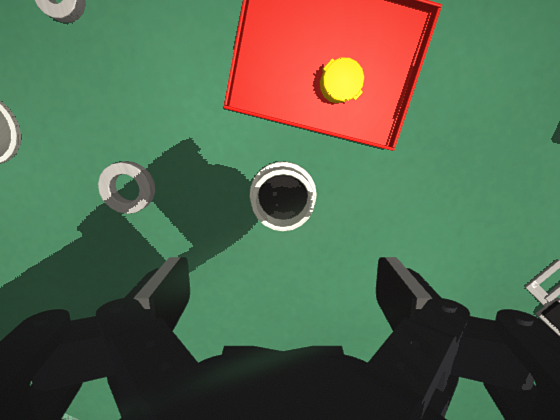

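Wrist view: wide nest at (283,196), large gauge (127,187), cap in the tray (343,79), fingers clear at either side. Fitting blob outlines now.

```bash
cat >> h.py <<'E'
def blob(im, uv, lo=(0,0,70), hi=(180,70,255)):
    m=cv2.inRange(cv2.cvtColor(im,cv2.COLOR_BGR2HSV),lo,hi)
    m=cv2.morphologyEx(m,cv2.MORPH_CLOSE,np.ones((3,3)))
    cs,_=cv2.findContours(m,cv2.RETR_EXTERNAL,cv2.CHAIN_APPROX_NONE)
    c=max((c for c in cs if cv2.pointPolygonTest(cv2.convexHull(c),uv,False)>=0),key=cv2.contourArea)
    h=cv2.convexHull(c); (cx,cy),(a,b),_=cv2.fitEllipse(h); return np.array([cx,cy]),(a,b),cv2.boundingRect(h)
E
cat > m1.py <<'E'
from h import *
st=ctrl.get_state(); im=cv2.imread("pics/w1.png"); K,T=campose("wrist",st)
for n,uv,z,k in(("nest",(283,196),.018,{}),("gauge",(127,187),.009,{}),("cap",(343,79),.028,dict(lo=(22,120,80),hi=(35,255,255)))):
    c,ab,bb=blob(im,uv,**k); P=ray(K,T,c,z); print(n,c,ab,bb,P, "delta",delta([*P[:2],.008]))
E
python3 m1.py
```

```text
nest [282.5322 195.6268] (67.38016510009766, 70.42540740966797) (249, 161, 68, 71) [ 0.4667 -0.2289  0.018 ] delta [ 0.0347  0.1803 17.7007]
gauge [126.1609 186.8083] (51.86631393432617, 57.79401397705078) (98, 161, 58, 53) [ 0.4329 -0.0699  0.009 ] delta [-16.2016  -0.5721  17.7028]
cap [341.7004  79.9847] (44.131553649902344, 46.701725006103516) (320, 58, 44, 45) [ 0.5848 -0.2529  0.028 ] delta [  5.3432 -10.6362  17.6909]
```

arm_command(commands=[[[0, 0.1, 3.5, 0, 0, 0], [0, 0.1, 3.5, 0, 0, 0], [0, 0, 3.5, 0, 0, 0], [0, 0, 3.5, 0, 0, 0], [0, 0, 2.0, 0, 0, 0], [0, 0, 1.7, 0, 0, 0], [0, 0, 0, 0, 0, 0], [0, 0, 0, 0, 0, 0]]])

```text
time: 2.2
eef_pos: [0.4654, -0.2301, 0.0077]
tcp_rot: [0.79, -0.613, -0.001, 0.0]
contact_force: [-0.1, -0.1, 0.1]
opening: 1.0
```

arm_command(commands=[[[0, 0, 0, 0, 0, 0], [0, 0, 0, 0, 0, 0], [0, 0, 0, 0, 0, 0], [0, 0, 0, 0, 0, 0], [0, 0, 0, 0, 0, 0], [0, 0, 0, 0, 0, 0], [0, 0, 0, 0, 0, 0], [0, 0, 0, 0, 0, 0]]], hand=0, squeeze=40)

```text
time: 2.87
eef_pos: [0.4679, -0.2306, 0.0108]
tcp_rot: [0.791, -0.612, 0.002, 0.0]
contact_force: [-2.1, -1.4, 5.7]
opening: 0.716
```

Gripped (opening 0.716 ≈ 61 mm). Lifting and carrying to the turntable.

arm_command(commands=[[[0, 0, -2, 0, 0, 0], [0, 0, -3.5, 0, 0, 0], [0, 0, -3.5, 0, 0, 0], [0, 0, -3.5, 0, 0, 0], [0, 0, -2.5, 0, 0, 0], [-3.1, -2.1, 0, 0, 0, 0], [-3.1, -2.1, 0, 0, 0, 0], [-3.1, -2.1, 0, 0, 0, 0], [-3.1, -2.1, 0, 0, 0, 0], [-3.1, -2.1, 0, 0, 0, 0]]])

```text
time: 3.7
eef_pos: [0.5296, -0.0511, 0.1592]
tcp_rot: [0.791, -0.612, 0.001, -0.0]
contact_force: [-0.0, -0.4, -0.8]
opening: 0.72
```

arm_command(commands=[[[-3.1, -2.1, 0, 0, 0, 0], [-3.1, -2.1, 0, 0, 0, 0], [-3.1, -2.1, 0, 0, 0, 0], [-3.1, -2.1, 0, 0, 0, 0], [-3.1, -2.1, 0, 0, 0, 0], [-3.1, -2.1, 0, 0, 0, 0], [-3.1, -2.1, 0, 0, 0, 0], [0, 0, 0, 0, 0, 0], [0, 0, 0, 0, 0, 0], [0, 0, 0, 0, 0, 0]]])

```text
time: 4.53
eef_pos: [0.6167, 0.1942, 0.1583]
tcp_rot: [0.791, -0.612, 0.0, 0.0]
contact_force: [0.7, -0.3, -1.5]
opening: 0.72
```

Run:
```python
from h import *
import json
st,im=snap("w2"); json.dump({k:np.asarray(v).tolist() for k,v in st.items()},open("pics/w2.json","w"))
print(st["eef_pos"],st["tcp_rot"],st["qpos"],st["time"])
```

```text
[0.6167 0.1942 0.1583] [ 0.7912 -0.6116  0.      0.0003] [ 0.1485  0.2903  1.7101 -0.0005  1.1415  1.4649] 4.5333
```

View pics/w2.png

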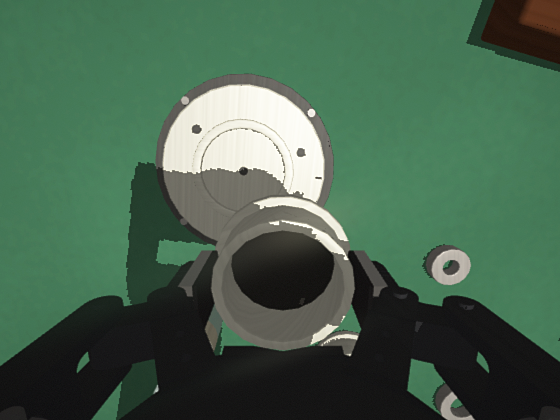

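Wrist view: turntable centre dot at (244,170), held nest upright between the pads, rim from 211 to 354 and down to row 349. That puts it within about 1 mm of the tool axis.

Run:
```python
from h import *
st=ctrl.get_state(); im=cv2.imread("pics/w2.png"); K,T=campose("wrist",st)
P=ray(K,T,(243.7,170.7),.014); print(P)
E=[ray(K,T,(157,165),.012),ray(K,T,(333,165),.012)]; print((E[0]+E[1])/2, np.linalg.norm(E[0]-E[1]), ray(K,T,(243,74),.012))
M=R.from_quat(st["tcp_rot"]).as_matrix()
print(delta([*(P[:2]-M[:2,1]*.0005),.06]))
```

```text
[0.6335 0.2346 0.014 ]
[0.6387 0.2347 0.012 ] 0.16282856218890066 [0.7144 0.2536 0.012 ]
[-3.553  -2.7155  9.8284]
```

arm_command(commands=[[[-1.8, -1.35, 0, 0, 0, 0], [-1.75, -1.35, 0, 0, 0, 0], [0, 0, 3.5, 0, 0, 0], [0, 0, 3.5, 0, 0, 0], [0, 0, 2.8, 0, 0, 0], [0, 0, 1.5, 0, 0, 0], [0, 0, 0, 0, 0, 0], [0, 0, 0, 0, 0, 0], [0, 0, 0, 0, 0, 0]]])

```text
time: 5.33
eef_pos: [0.6361, 0.235, 0.048]
tcp_rot: [0.791, -0.612, 0.001, -0.002]
contact_force: [-0.2, -1.3, -0.4]
opening: 0.713
```

Run:
```python
from h import *
st,im=snap("w3")
M=R.from_quat(st["tcp_rot"]).as_matrix()
print(st["eef_pos"],st["contact_force"],delta([*(np.array([.6335,.2346])-M[:2,1]*.0005),.026]))
cv2.imwrite("pics/sc3.png",imaging.read_camera("scene")[100:240,290:480,::-1].repeat(4,0).repeat(4,1))
```

```text
[0.6361 0.235  0.048 ] [-0.1851 -1.3265 -0.3901] [-0.0082  0.2666  2.2538]
```

View pics/w3.png

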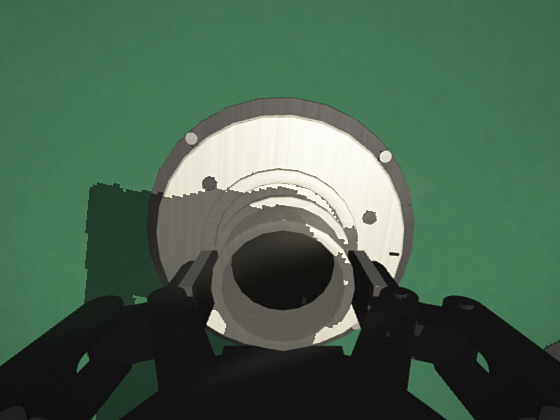

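View: platter concentric around the held nest; platter's far edge at row 115, flange at row 97, ring at row 168.

Run:
```python
from h import *
st=ctrl.get_state(); K,T=campose("wrist",st); M=R.from_quat(st["tcp_rot"]).as_matrix()
for u,v,z,r in((283,115,.014,.075),(283,97,.01,.085),(283,168.5,.02,.046)):
    q=M.T@(ray(K,T,(u,v),z)-st["eef_pos"]); print(q[:2], "centre y tool:",q[1]+r)
a,b=[M.T@(ray(K,T,(u,230),.01)-st["eef_pos"]) for u in(149,413)]; print((a+b)/2,b-a)
```

```text
[ 0.0004 -0.072 ] centre y tool: 0.003037560620280544
[ 0.0004 -0.0816] centre y tool: 0.0033884141562366826
[ 0.0004 -0.0435] centre y tool: 0.002505012610983612
[-0.0008 -0.0045  0.0386] [0.1622 0.0002 0.    ]
```

arm_command(commands=[[[-0.03, 0.25, 0, 0, 0, 0], [0, 0, 0.6, 0, 0, 0], [0, 0, 0.6, 0, 0, 0], [0, 0, 0.5, 0, 0, 0], [0, 0, 0.4, 0, 0, 0], [0, 0, 0, 0, 0, 0], [0, 0, 0, 0, 0, 0], [0, 0, 0, 0, 0, 0]]])

```text
time: 6.1
eef_pos: [0.6319, 0.2351, 0.0249]
tcp_rot: [0.791, -0.612, -0.0, 0.0]
contact_force: [-2.9, -0.1, 5.3]
opening: 0.717
```

arm_command(commands=[[[0, 0, 0, 0, 0, 0], [0, 0, 0, 0, 0, 0], [0, 0, 0, 0, 0, 0], [0, 0, 0, 0, 0, 0], [0, 0, 0, 0, 0, 0], [0, 0, 0, 0, 0, 0]]], hand=1)

```text
time: 6.6
eef_pos: [0.6317, 0.2349, 0.0241]
tcp_rot: [0.791, -0.612, -0.0, 0.0]
contact_force: [-0.4, -0.5, 0.3]
opening: 1.002
```

arm_command(commands=[[[0, 0, -2, 0, 0, 0], [0, 0, -4, 0, 0, 0], [0, 0, -4, 0, 0, 0], [0, 0, -4, 0, 0, 0], [0, 0, -3, 0, 0, 0], [0, 0, 0, 0, 0, 0], [0, 0, 0, 0, 0, 0], [0, 0, 0, 0, 0, 0]]])

```text
time: 7.27
eef_pos: [0.6313, 0.2349, 0.1937]
tcp_rot: [0.791, -0.612, -0.0, 0.0]
contact_force: [0.5, 1.0, -0.5]
opening: 0.997
```

Run:
```python
from h import *
st,im=snap("w4"); K,T=campose("wrist",st)
print(st["eef_pos"],st["contact_force"],st["time"])
print(proj(K,T,(.6335,.2346,.048)),proj(K,T,(.6335,.2346,.022)))
print(delta((.4672,.2406,.26)))
```

```text
[0.6313 0.2349 0.1937] [ 0.5039  1.0012 -0.4758] 7.2667
[283.0792 196.2831] [282.989  190.8421]
[-4.6742 15.7027 -6.7179]
```

View pics/w4.png

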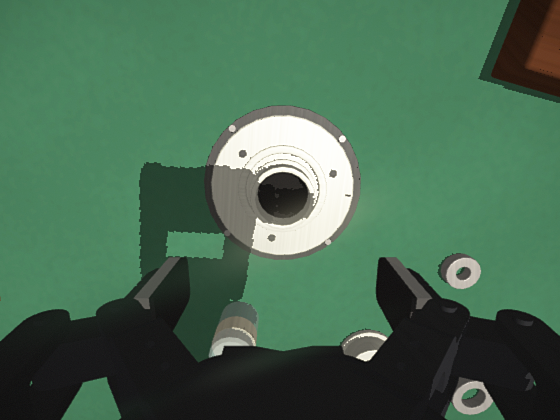

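Nest sits concentric in the ring at (283,193). Next, move above the bottle.

arm_command(commands=[[[0, 0, -3.3, 0, 0, 0], [0, 0, -3.4, 0, 0, 0], [-1, 3.2, 0, 0, 0, 0], [-1, 3.2, 0, 0, 0, 0], [-1, 3.2, 0, 0, 0, 0], [-1, 3.2, 0, 0, 0, 0], [-0.7, 2.9, 0, 0, 0, 0], [0, 0, 0, 0, 0, 0], [0, 0, 0, 0, 0, 0], [0, 0, 0, 0, 0, 0]]])

```text
time: 8.15
eef_pos: [0.4682, 0.2409, 0.2602]
tcp_rot: [0.791, -0.612, -0.0, 0.001]
contact_force: [-0.2, 0.8, 0.0]
opening: 1.001
```

Run:
```python
from h import *
st,im=snap("w5"); K,T=campose("wrist",st)
print(st["eef_pos"],st["tcp_rot"],st["qpos"],st["time"])
cv2.imwrite("pics/w5c.png",cv2.resize(im[60:320,150:420],None,fx=2.2,fy=2.2))
```

```text
[0.4682 0.2409 0.2602] [ 0.7909 -0.6119 -0.0003  0.0006] [ 0.2825 -0.0657  1.907  -0.0002  1.3017  1.5996] 8.15
```

View pics/w5c.png

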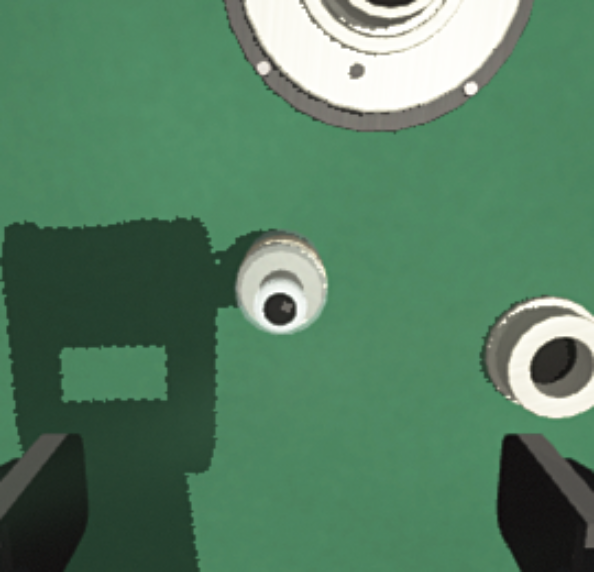

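Crop: bottle mouth at crop (280,309) = full (277.3,200.5); shoulder disc about (278,191).

Run:
```python
from h import *
st=ctrl.get_state(); K,T=campose("wrist",st)
P=ray(K,T,(277.3,200.4),.110); Q=ray(K,T,(278,191),.070); print(P,Q)
print(delta([*P[:2],.080]),delta([*Q[:2],.080]))
```

```text
[0.4645 0.2447 0.11  ] [0.4657 0.2448 0.07  ]
[-0.4754  0.293  18.0561] [-0.455   0.1771 18.056 ]
```

arm_command(commands=[[[-0.45, 0.25, 1, 0, 0, 0], [0, 0, 3.5, 0, 0, 0], [0, 0, 3.5, 0, 0, 0], [0, 0, 3.5, 0, 0, 0], [0, 0, 3.5, 0, 0, 0], [0, 0, 2.2, 0, 0, 0], [0, 0, 1.1, 0, 0, 0], [0, 0, 0, 0, 0, 0], [0, 0, 0, 0, 0, 0]]])

```text
time: 8.95
eef_pos: [0.465, 0.2448, 0.0782]
tcp_rot: [0.791, -0.612, -0.0, 0.0]
contact_force: [-0.1, 0.3, 0.6]
opening: 1.0
```

arm_command(commands=[[[0, 0, 0, 0, 0, 0], [0, 0, 0, 0, 0, 0], [0, 0, 0, 0, 0, 0], [0, 0, 0, 0, 0, 0], [0, 0, 0, 0, 0, 0], [0, 0, 0, 0, 0, 0], [0, 0, 0, 0, 0, 0], [0, 0, 0, 0, 0, 0], [0, 0, 0, 0, 0, 0], [0, 0, 0, 0, 0, 0]]], hand=0, squeeze=30)

```text
time: 9.78
eef_pos: [0.465, 0.2451, 0.0791]
tcp_rot: [0.791, -0.612, 0.0, -0.001]
contact_force: [-0.5, 0.5, 5.3]
opening: 0.247
```

arm_command(commands=[[[0, 0, -1, 0, 0, 0], [0, 0, -3, 0, 0, 0], [0, 0, -4, 0, 0, 0], [0.8, -2.3, 0, 0, 0, 0], [0.8, -2.3, 0, 0, 0, 0], [0.8, -2.3, 0, 0, 0, 0], [0.8, -2.3, 0, 0, 0, 0], [0.7, -2.3, 0, 0, 0, 0], [0.7, -2.3, 0, 0, 0, 0], [0.6, -2.2, 0, 0, 0, 0]]])

```text
time: 10.62
eef_pos: [0.6329, 0.234, 0.1574]
tcp_rot: [0.791, -0.612, -0.001, 0.001]
contact_force: [-0.2, -0.2, -1.0]
opening: 0.244
```

arm_command(commands=[[[0, 0, 0, 0, 0, 0], [0, 0, 0, 0, 0, 0], [0, 0, 0, 0, 0, 0], [0, 0, 0, 0, 0, 0]]])

```text
time: 10.95
eef_pos: [0.6311, 0.2346, 0.1577]
tcp_rot: [0.791, -0.612, -0.001, 0.001]
contact_force: [-0.2, -0.3, -1.1]
opening: 0.247
```

Run:
```python
from h import *
# nest centre from w4
K,T=campose("wrist",dict(eef_pos=[.6313,.2349,.1937],tcp_rot=R.from_quat([.791,-.612,0,0]).as_quat()))
im=cv2.imread("pics/w4.png"); g=cv2.cvtColor(im,cv2.COLOR_BGR2GRAY)
m=np.zeros_like(g); m[150:240,230:340]=(g[150:240,230:340]<62)*255
cs,_=cv2.findContours(cv2.morphologyEx(m,cv2.MORPH_OPEN,np.ones((3,3))),cv2.RETR_EXTERNAL,cv2.CHAIN_APPROX_NONE)
c=max(cs,key=cv2.contourArea); print(cv2.boundingRect(c))
(cx,cy),ab,_=cv2.fitEllipse(c); print("bore",cx,cy,ab,ray(K,T,(cx,cy),.048), ray(K,T,(cx,cy),.022), "top bore px", .052*312/ (T[2,3]-.048))
c4=im[140:250,220:350]
st,i6=snap("w6"); print(st["eef_pos"],st["contact_force"],st["opening"],st["time"])
sc=imaging.read_camera("scene")[60:240,240:460,::-1]
a=cv2.resize(c4,None,fx=3,fy=3); b=cv2.resize(i6[100:400,130:430],(390,390)); 
o=np.zeros((400,800,3),np.uint8); o[:a.shape[0],:390]=a[:, :390]; o[:390,400:790]=b; cv2.imwrite("pics/c6.png",o)
cv2.imwrite("pics/sc6.png",cv2.resize(sc,None,fx=3,fy=3))
```

```text
(258, 173, 50, 43)
bore 282.1322937011719 193.73289489746094 (41.8363037109375, 49.756378173828125) [0.6358 0.2361 0.048 ] [0.6305 0.2347 0.022 ] top bore px 56.109824180499785
[0.6311 0.2346 0.1577] [-0.1679 -0.3225 -1.0721] 0.24674514013440704 10.95
```

View pics/c6.png

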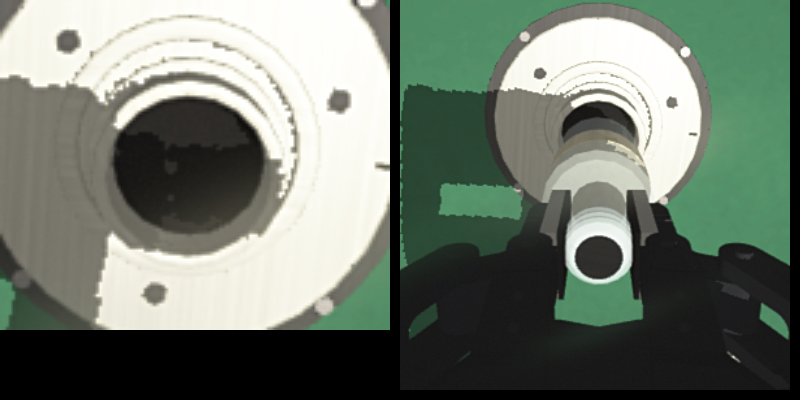

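Left crop: nest bore concentric in the ring, about full pixel (283,195.6). Right crop: bottle held by the neck, mouth at full (283.8,297.7), hanging straight above the nest.

```bash
python3 - <<'E'
from h import *
K4,T4=campose("wrist",dict(eef_pos=[.6313,.2349,.1937],tcp_rot=R.from_quat([.791,-.612,0,0]).as_quat()))
N=ray(K4,T4,(283,195.6),.048); print("nest",N)
st=ctrl.get_state(); K,T=campose("wrist",st); M=R.from_quat(st["tcp_rot"]).as_matrix()
B=ray(K,T,(283.5,297.5),st["eef_pos"][2]+.031); print("mouth tool",M.T@(B-st["eef_pos"]))
# turntable centre again from platter extremes in w6
im=cv2.imread("pics/w6.png"); 
for u,v in((282,105.5),): print("platter far", M.T@(ray(K,T,(u,v),.014)-st["eef_pos"])+[0,.075,0])
tc=np.array([.6336,.2346]); print(delta([*(tc-(B-st["eef_pos"])[:2]),.105]))
E
python3 -c "
import cv2;im=cv2.imread('pics/w6.png');print(im[98:125,282].tolist())"
```

```text
nest [0.6342 0.2349 0.048 ]
mouth tool [ 0.0004  0.0008 -0.031 ]
platter far [-0.0001 -0.0088  0.1441]
[ 0.0392 -0.2974  5.3203]
[[102, 141, 81], [102, 141, 80], [104, 142, 81], [102, 142, 79], [98, 118, 90], [118, 122, 129], [118, 123, 128], [117, 123, 126], [116, 123, 125], [118, 125, 127], [118, 125, 126], [118, 125, 126], [118, 124, 126], [115, 120, 123], [117, 124, 126], [149, 161, 165], [150, 168, 173], [252, 255, 255], [253, 255, 255], [251, 254, 254], [251, 254, 254], [251, 254, 254], [251, 254, 254], [251, 254, 254], [251, 254, 254], [251, 254, 254], [251, 254, 254]]
```

arm_command(commands=[[[0.03, -0.22, 0, 0, 0, 0], [0, 0, 1.2, 0, 0, 0], [0, 0, 1.2, 0, 0, 0], [0, 0, 1.0, 0, 0, 0], [0, 0, 0.8, 0, 0, 0], [0, 0, 0.6, 0, 0, 0], [0, 0, 0, 0, 0, 0], [0, 0, 0, 0, 0, 0]]])

```text
time: 11.72
eef_pos: [0.6343, 0.2348, 0.1095]
tcp_rot: [0.791, -0.612, -0.0, 0.001]
contact_force: [0.1, -0.5, -0.6]
opening: 0.247
```

Free of contact and already inside the bore. Lowering the last 8 mm.

arm_command(commands=[[[0, 0, 0.3, 0, 0, 0], [0, 0, 0.3, 0, 0, 0], [0, 0, 0.25, 0, 0, 0], [0, 0, 0, 0, 0, 0], [0, 0, 0, 0, 0, 0], [0, 0, 0, 0, 0, 0]]])

```text
time: 12.22
eef_pos: [0.6347, 0.2349, 0.102]
tcp_rot: [0.791, -0.612, 0.0, -0.0]
contact_force: [-0.2, 0.0, -1.8]
opening: 0.244
```

arm_command(commands=[[[0, 0, 0.1, 0, 0, 0], [0, 0, 0.05, 0, 0, 0], [0, 0, 0, 0, 0, 0], [0, 0, 0, 0, 0, 0], [0, 0, 0, 0, 0, 0]]])

```text
time: 12.63
eef_pos: [0.635, 0.235, 0.1012]
tcp_rot: [0.791, -0.612, 0.0, -0.001]
contact_force: [-0.3, 0.2, 3.2]
opening: 0.247
```

arm_command(commands=[[[0, 0, 0, 0, 0, 0], [0, 0, 0, 0, 0, 0], [0, 0, 0, 0, 0, 0], [0, 0, 0, 0, 0, 0], [0, 0, 0, 0, 0, 0], [0, 0, 0, 0, 0, 0], [0, 0, 0, 0, 0, 0]]], hand=1)

```text
time: 13.22
eef_pos: [0.6346, 0.2349, 0.1002]
tcp_rot: [0.791, -0.612, -0.0, 0.0]
contact_force: [0.1, 0.0, -0.1]
opening: 0.997
```

arm_command(commands=[[[0, 0, -2, 0, 0, 0], [0, 0, -4, 0, 0, 0], [0, 0, -4, 0, 0, 0], [0, 0, -3, 0, 0, 0], [0, 0, 0, 0, 0, 0], [0, 0, 0, 0, 0, 0], [0, 0, 0, 0, 0, 0]]])

```text
time: 13.8
eef_pos: [0.6342, 0.2348, 0.2297]
tcp_rot: [0.791, -0.612, -0.0, 0.0]
contact_force: [-0.5, 0.9, -1.5]
opening: 0.999
```

Run:
```python
from h import *
st,im=snap("w7"); K,T=campose("wrist",st)
print(st["eef_pos"],st["contact_force"],st["time"])
print("pred mouth",proj(K,T,(.6345,.2348,.132)),"shoulder",proj(K,T,(.6345,.2348,.094)))
print(delta((.4329,-.0699,.20)))
cv2.imwrite("pics/w7c.png",cv2.resize(im[80:320,150:420],None,fx=2,fy=2))
```

```text
[0.6342 0.2348 0.2297] [-0.4826  0.8882 -1.4534] 13.8
pred mouth [282.3486 211.3069] shoulder [282.2929 200.4802]
[24.4418 27.069   2.9179]
```

View pics/w7c.png

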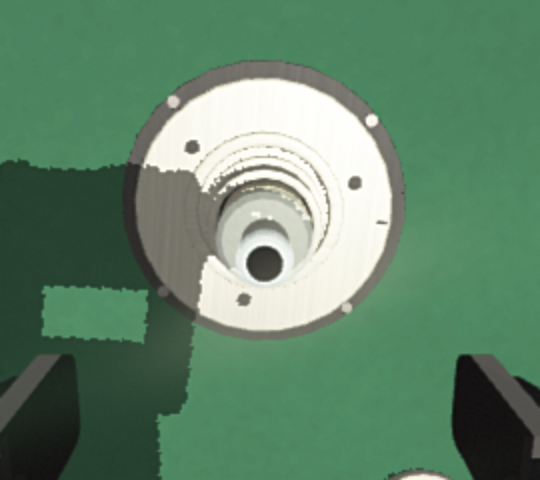

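Bottle stands in the nest; mouth at full (282.5,212), within 1 mm of prediction. Moving above the large gauge.

arm_command(commands=[[[2.4, 2.7, 0.3, 0, 0, 0], [2.4, 2.7, 0.3, 0, 0, 0], [2.4, 2.7, 0.3, 0, 0, 0], [2.4, 2.7, 0.3, 0, 0, 0], [2.4, 2.7, 0.3, 0, 0, 0], [2.4, 2.7, 0.3, 0, 0, 0], [2.4, 2.7, 0.3, 0, 0, 0], [2.4, 2.7, 0.3, 0, 0, 0], [2.4, 2.7, 0.3, 0, 0, 0], [2.4, 2.7, 0.3, 0, 0, 0]]])

```text
time: 14.68
eef_pos: [0.4311, -0.0658, 0.1979]
tcp_rot: [0.791, -0.612, -0.002, 0.001]
contact_force: [0.2, -1.0, 1.0]
opening: 0.999
```

arm_command(commands=[[[0.4, 0, 1.5, 0, 0, 0], [0, 0, 2, 0, 0, 0], [0, 0, 0, 0, 0, 0], [0, 0, 0, 0, 0, 0], [0, 0, 0, 0, 0, 0]]])

```text
time: 15.1
eef_pos: [0.4343, -0.0688, 0.165]
tcp_rot: [0.791, -0.612, -0.001, 0.0]
contact_force: [0.4, 0.5, -0.1]
opening: 1.0
```

Run:
```python
from h import *
st,im=snap("w8"); K,T=campose("wrist",st)
print(st["eef_pos"],st["tcp_rot"],st["qpos"],st["time"])
uv=tuple(map(float,proj(K,T,(.4329,-.0699,.008)))); print(uv)
c,ab,bb=blob(im,uv); P=ray(K,T,c,.010); print(c,ab,bb,P,delta([*P[:2],.003]))
```

```text
[ 0.4343 -0.0688  0.165 ] [ 0.7911 -0.6117 -0.0007  0.0002] [-0.3886 -0.1847  2.1935  0.      1.1343  0.9279] 15.1
(283.11212194712135, 197.45292375378284)
[281.7263 197.7438] (55.221046447753906, 55.50235366821289) (255, 170, 55, 56) [ 0.4327 -0.0685  0.01  ] [-0.0858  0.2019 16.2698]
```

Gauge found at (281.7,197.7), 1–2 mm from my axis. I'll pre-close to about 64 mm while descending.

arm_command(commands=[[[-0.09, 0.2, 2, 0, 0, 0], [0, 0, 3.5, 0, 0, 0], [0, 0, 3.5, 0, 0, 0], [0, 0, 3.5, 0, 0, 0], [0, 0, 2.2, 0, 0, 0], [0, 0, 1, 0, 0, 0], [0, 0, 0.5, 0, 0, 0], [0, 0, 0, 0, 0, 0], [0, 0, 0, 0, 0, 0], [0, 0, 0, 0, 0, 0]]], hand=0.75)

```text
time: 15.98
eef_pos: [0.4341, -0.0693, 0.0052]
tcp_rot: [0.791, -0.612, 0.002, -0.001]
contact_force: [-0.7, 0.7, -0.1]
opening: 0.748
```

arm_command(commands=[[[0, 0.1, 0.2, 0, 0, 0], [0, 0, 0.2, 0, 0, 0], [0, 0, 0, 0, 0, 0], [0, 0, 0, 0, 0, 0]]])

```text
time: 16.32
eef_pos: [0.4314, -0.069, -0.0005]
tcp_rot: [0.791, -0.612, 0.0, -0.0]
contact_force: [-0.2, -0.5, -0.3]
opening: 0.75
```

arm_command(commands=[[[0, 0, 0.2, 0, 0, 0], [0, 0, 0, 0, 0, 0], [0, 0, 0, 0, 0, 0]]])

```text
time: 16.57
eef_pos: [0.4313, -0.069, -0.0028]
tcp_rot: [0.791, -0.612, -0.0, 0.0]
contact_force: [0.3, 0.3, 0.8]
opening: 0.751
```

arm_command(commands=[[[0, 0, 0, 0, 0, 0], [0, 0, 0, 0, 0, 0], [0, 0, 0, 0, 0, 0], [0, 0, 0, 0, 0, 0], [0, 0, 0, 0, 0, 0], [0, 0, 0, 0, 0, 0], [0, 0, 0, 0, 0, 0], [0, 0, 0, 0, 0, 0]]], hand=0, squeeze=40)

```text
time: 17.23
eef_pos: [0.4316, -0.0691, -0.0024]
tcp_rot: [0.791, -0.612, 0.0, -0.0]
contact_force: [-0.7, 0.5, 5.0]
opening: 0.605
```

Opening 0.605 (about 51–53 mm against 54 mm), so I'll lift and check the grip with the wrist camera.

arm_command(commands=[[[0, 0, -0.5, 0, 0, 0], [0, 0, -1.5, 0, 0, 0], [0, 0, -3, 0, 0, 0], [0, 0, -3, 0, 0, 0], [0, 0, -4, 0, 0, 0], [0, 0, -4, 0, 0, 0], [0, 0, -4, 0, 0, 0], [0, 0, -2, 0, 0, 0], [0, 0, 0, 0, 0, 0], [0, 0, 0, 0, 0, 0]]])

```text
time: 18.07
eef_pos: [0.4314, -0.069, 0.2176]
tcp_rot: [0.791, -0.612, 0.001, -0.0]
contact_force: [-0.3, -0.3, -2.9]
opening: 0.606
```

Run:
```python
from h import *
st,im=snap("w9"); K,T=campose("wrist",st)
print(st["eef_pos"],st["contact_force"],st["opening"],st["time"])
cv2.imwrite("pics/w9c.png",cv2.resize(im[160:380,150:420],None,fx=2.5,fy=2.5))
print(delta((.634,.2347,.22)))
```

```text
[ 0.4314 -0.069   0.2176] [-0.3343 -0.32   -2.8809] 0.6058329125906452 18.0667
[-24.2499 -27.321   -0.4511]
```

View pics/w9c.png

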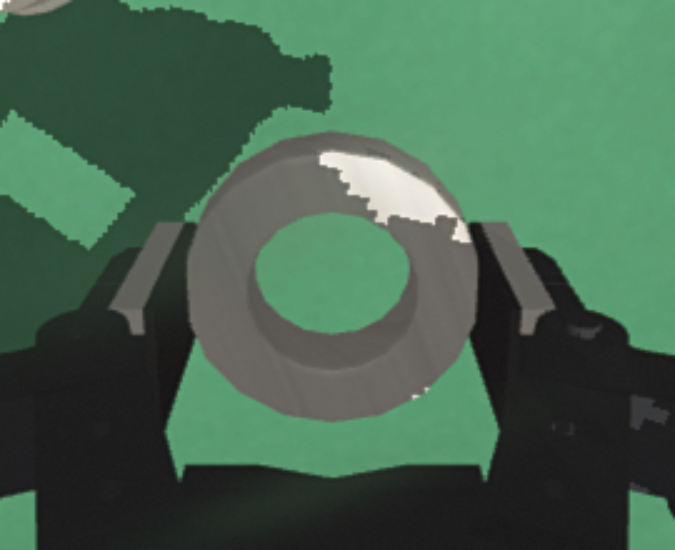

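Gauge is held level, centre about crop (332,289) = full (282.8,275.5).

Run:
```python
from h import *
st=ctrl.get_state(); K,T=campose("wrist",st); M=R.from_quat(st["tcp_rot"]).as_matrix()
for v in(274.2,276.4):
    G=ray(K,T,(282.8,v),st["eef_pos"][2]+.0164); print("gauge tool",M.T@(G-st["eef_pos"]))
print(delta([*(np.array([.634,.2347])-(G-st["eef_pos"])[:2]),.20]))
```

```text
gauge tool [ 0.0001 -0.0022 -0.0164]
gauge tool [ 0.0001 -0.0011 -0.0164]
[-24.2604 -27.2117   1.5492]
```

arm_command(commands=[[[-2.4, -2.7, 0, 0, 0, 0], [-2.4, -2.7, 0, 0, 0, 0], [-2.4, -2.7, 0, 0, 0, 0], [-2.4, -2.7, 0, 0, 0, 0], [-2.4, -2.7, 0, 0, 0, 0], [-2.4, -2.7, 0, 0, 0, 0], [-2.4, -2.7, 0, 0, 0, 0], [-2.4, -2.7, 0, 0, 0, 0], [-2.4, -2.7, 0, 0, 0, 0], [-2.4, -2.7, 0, 0, 0, 0]]])

```text
time: 18.95
eef_pos: [0.6313, 0.2324, 0.2122]
tcp_rot: [0.791, -0.612, -0.002, 0.003]
contact_force: [-0.1, -0.7, -1.8]
opening: 0.603
```

arm_command(commands=[[[-0.2, -0.2, 1.5, 0, 0, 0], [0, 0, 1, 0, 0, 0], [0, 0, 0, 0, 0, 0], [0, 0, 0, 0, 0, 0], [0, 0, 0, 0, 0, 0], [0, 0, 0, 0, 0, 0]]])

```text
time: 19.45
eef_pos: [0.6339, 0.2326, 0.193]
tcp_rot: [0.791, -0.612, 0.0, -0.0]
contact_force: [1.4, -0.7, -1.9]
opening: 0.602
```

Run:
```python
from h import *
st,im=snap("w10"); K,T=campose("wrist",st); M=R.from_quat(st["tcp_rot"]).as_matrix()
print(st["eef_pos"],st["contact_force"],st["opening"],st["time"])
print(delta([*(np.array([.634,.2347])+M[:2,1]*.0014),.15]), "pred mouth px",proj(K,T,(.634,.2347,.132)))
cv2.imwrite("pics/w10c.png",cv2.resize(im[100:320,150:420],None,fx=2.5,fy=2.5))
```

```text
[0.6339 0.2326 0.193 ] [ 1.3751 -0.7445 -1.8663] 0.6019785432473188 19.45
[-0.1991  0.1062  4.3398] pred mouth px [279.3294 224.9637]
```

View pics/w10c.png

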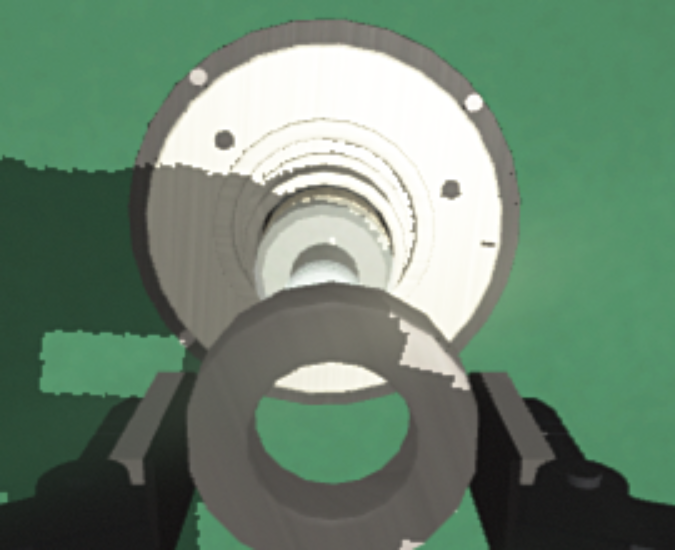

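Neck axis is at column 279.6 (predicted 279.3), bottle upright. Correct and lower over the neck.

arm_command(commands=[[[-0.2, 0.1, 0, 0, 0, 0], [0, 0, 2, 0, 0, 0], [0, 0, 2, 0, 0, 0], [0, 0, 1.2, 0, 0, 0], [0, 0, 0.8, 0, 0, 0], [0, 0, 0.8, 0, 0, 0], [0, 0, 0.8, 0, 0, 0], [0, 0, 0, 0, 0, 0], [0, 0, 0, 0, 0, 0], [0, 0, 0, 0, 0, 0]]])

```text
time: 20.33
eef_pos: [0.633, 0.2354, 0.1172]
tcp_rot: [0.791, -0.612, 0.0, -0.001]
contact_force: [0.5, -0.1, -0.8]
opening: 0.602
```

Run:
```python
from h import *
st=ctrl.get_state(); M=R.from_quat(st["tcp_rot"]).as_matrix()
print(st["eef_pos"],st["contact_force"],delta([*(np.array([.634,.2347])+M[:2,1]*.0014),.0916]))
```

```text
[0.633  0.2354 0.1172] [ 0.4971 -0.0584 -0.8212] [0.0901 0.0665 2.5605]
```

arm_command(commands=[[[0.08, 0.05, 0.7, 0, 0, 0], [0, 0, 0.7, 0, 0, 0], [0, 0, 0.4, 0, 0, 0], [0, 0, 0.3, 0, 0, 0], [0, 0, 0.2, 0, 0, 0], [0, 0, 0, 0, 0, 0], [0, 0, 0, 0, 0, 0], [0, 0, 0, 0, 0, 0]]])

```text
time: 21.0
eef_pos: [0.6324, 0.2344, 0.0936]
tcp_rot: [0.791, -0.612, 0.0, -0.0]
contact_force: [0.2, -0.5, -1.5]
opening: 0.605
```

arm_command(commands=[[[0, 0, 0.1, 0, 0, 0], [0, 0, 0.1, 0, 0, 0], [0, 0, 0.1, 0, 0, 0], [0, 0, 0, 0, 0, 0], [0, 0, 0, 0, 0, 0]]])

```text
time: 21.42
eef_pos: [0.6327, 0.2345, 0.0917]
tcp_rot: [0.791, -0.612, 0.0, -0.0]
contact_force: [-2.7, 0.0, 5.3]
opening: 0.604
```

arm_command(commands=[[[0, 0, 0, 0, 0, 0], [0, 0, 0, 0, 0, 0], [0, 0, 0, 0, 0, 0], [0, 0, 0, 0, 0, 0], [0, 0, 0, 0, 0, 0], [0, 0, 0, 0, 0, 0]]], hand=1)

```text
time: 21.92
eef_pos: [0.632, 0.2343, 0.09]
tcp_rot: [0.791, -0.612, -0.0, 0.0]
contact_force: [-0.7, -0.3, 0.1]
opening: 1.001
```

arm_command(commands=[[[0, 0, -2, 0, 0, 0], [0, 0, -4, 0, 0, 0], [0, 0, -4, 0, 0, 0], [0, 0, -4, 0, 0, 0], [0, 0, 0, 0, 0, 0], [0, 0, 0, 0, 0, 0], [0, 0, 0, 0, 0, 0]]])

```text
time: 22.5
eef_pos: [0.6319, 0.2343, 0.23]
tcp_rot: [0.791, -0.612, -0.0, 0.0]
contact_force: [0.0, 0.7, -0.5]
opening: 0.994
```

Run:
```python
from h import *
st,im=snap("w11"); K,T=campose("wrist",st); M=R.from_quat(st["tcp_rot"]).as_matrix()
print(st["eef_pos"],st["contact_force"],st["opening"],st["time"])
print("pred mouth px",proj(K,T,(.634,.2347,.132)),"gauge top",proj(K,T,(.634,.2347,.108)))
print(delta((.5848,-.2529,.18)))
cv2.imwrite("pics/w11c.png",cv2.resize(im[120:300,190:380],None,fx=3,fy=3))
```

```text
[0.6319 0.2343 0.23  ] [ 0.0319  0.6965 -0.5111] 0.9944801149558838 22.5
pred mouth px [282.4247 209.0561] gauge top [282.3816 202.0832]
[45.9756 16.7079  4.8866]
```

View pics/w11c.png

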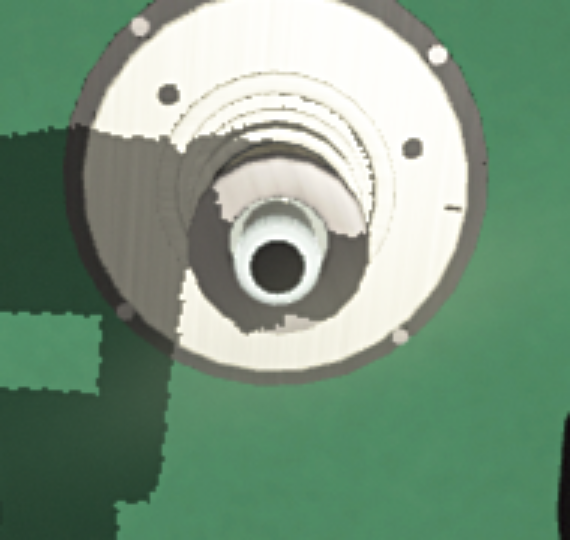

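Gauge lies flat on the shoulder, centred on the neck (gauge at full (282.8,201.8), mouth (282.7,208.7), both matching predictions). Now the cap.

arm_command(commands=[[[3.8, 1.4, 0, 0, 0, 0], [3.8, 1.4, 0, 0, 0, 0], [3.8, 1.4, 0, 0, 0, 0], [3.8, 1.4, 0, 0, 0, 0], [3.8, 1.4, 0, 0, 0, 0], [3.8, 1.4, 0, 0, 0, 0], [3.8, 1.4, 0, 0, 0, 0], [3.8, 1.4, 0, 0, 0, 0], [3.8, 1.4, 0, 0, 0, 0], [3.8, 1.4, 0, 0, 0, 0]]])

```text
time: 23.38
eef_pos: [0.5903, -0.17, 0.2274]
tcp_rot: [0.791, -0.612, -0.002, 0.0]
contact_force: [1.1, -0.5, 1.3]
opening: 0.999
```

arm_command(commands=[[[4, 1.4, 0, 0, 0, 0], [4, 1.3, 0, 0, 0, 0], [0, 0, 3, 0, 0, 0], [0, 0, 2, 0, 0, 0], [0, 0, 0, 0, 0, 0], [0, 0, 0, 0, 0, 0], [0, 0, 0, 0, 0, 0], [0, 0, 0, 0, 0, 0]]], hand=0.65)

```text
time: 24.05
eef_pos: [0.5869, -0.2516, 0.1818]
tcp_rot: [0.791, -0.612, 0.001, -0.0]
contact_force: [0.3, 0.5, 0.0]
opening: 0.65
```

Run:
```python
from h import *
st,im=snap("w12"); K,T=campose("wrist",st); M=R.from_quat(st["tcp_rot"]).as_matrix()
print(st["eef_pos"],st["tcp_rot"],st["qpos"],st["time"])
hsv=cv2.cvtColor(im,cv2.COLOR_BGR2HSV); m=cv2.inRange(hsv,(22,120,80),(35,255,255))
uv=tuple(map(float,proj(K,T,(.585,-.25,.03)))); c,ab,bb=blob(im,uv,lo=(22,120,80),hi=(35,255,255))
for z in(.033,.02): P=ray(K,T,c,z); print(c,ab,bb,P,delta([*P[:2],.013]))
cv2.imwrite("pics/w12c.png",cv2.resize(im[80:360],None,fx=1.4,fy=1.4))
```

```text
[ 0.5869 -0.2516  0.1818] [ 0.7912 -0.6115  0.0011 -0.0001] [-0.5636  0.249   1.7154 -0.      1.1751  0.7524] 24.05
[281.6484 197.2788] (36.733158111572266, 40.77530288696289) (264, 178, 37, 39) [ 0.5876 -0.2511  0.033 ] [-0.0703 -0.0325 16.9045]
[281.6484 197.2788] (36.733158111572266, 40.77530288696289) (264, 178, 37, 39) [ 0.5848 -0.2518  0.02  ] [-0.0696  0.2549 16.9039]
```

View pics/w12c.png

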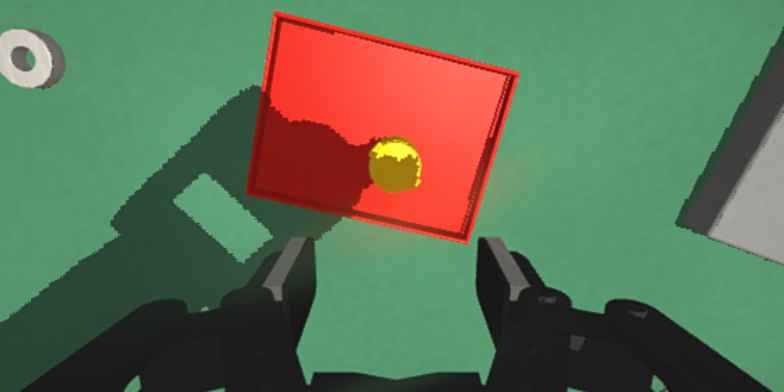

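Cap top is at full (282,198), with the tray wall about 57 mm to its right, so the part-closed fingers clear it. Descending.

arm_command(commands=[[[-0.07, 0.08, 2, 0, 0, 0], [0, 0, 3.5, 0, 0, 0], [0, 0, 3.5, 0, 0, 0], [0, 0, 3.5, 0, 0, 0], [0, 0, 2.5, 0, 0, 0], [0, 0, 1.5, 0, 0, 0], [0, 0, 0.5, 0, 0, 0], [0, 0, 0, 0, 0, 0], [0, 0, 0, 0, 0, 0]]])

```text
time: 24.85
eef_pos: [0.5866, -0.252, 0.0124]
tcp_rot: [0.791, -0.612, 0.002, -0.0]
contact_force: [-0.0, -0.4, 0.3]
opening: 0.648
```

arm_command(commands=[[[0, 0, 0, 0, 0, 0], [0, 0, 0, 0, 0, 0], [0, 0, 0, 0, 0, 0], [0, 0, 0, 0, 0, 0], [0, 0, 0, 0, 0, 0], [0, 0, 0, 0, 0, 0], [0, 0, 0, 0, 0, 0], [0, 0, 0, 0, 0, 0]]], hand=0, squeeze=20)

```text
time: 25.52
eef_pos: [0.5868, -0.2522, 0.013]
tcp_rot: [0.791, -0.612, 0.002, -0.0]
contact_force: [-0.0, 0.1, 6.4]
opening: 0.41
```

arm_command(commands=[[[0, 0, -0.5, 0, 0, 0], [0, 0, -2, 0, 0, 0], [0, 0, -3.5, 0, 0, 0], [0, 0, -4, 0, 0, 0], [0, 0, -4, 0, 0, 0], [0, 0, -4, 0, 0, 0], [0, 0, -3, 0, 0, 0], [0, 0, 0, 0, 0, 0], [0, 0, 0, 0, 0, 0]]])

```text
time: 26.27
eef_pos: [0.5862, -0.2519, 0.2239]
tcp_rot: [0.791, -0.612, 0.003, -0.0]
contact_force: [-0.4, -0.4, -1.5]
opening: 0.409
```

Run:
```python
from h import *
st,im=snap("w13"); K,T=campose("wrist",st); M=R.from_quat(st["tcp_rot"]).as_matrix()
print(st["eef_pos"],st["contact_force"],st["opening"],st["time"])
print(delta((.634,.2347,.22)))
cv2.imwrite("pics/w13c.png",cv2.resize(im[180:380,150:420],None,fx=2.5,fy=2.5))
```

```text
[ 0.5862 -0.2519  0.2239] [-0.3859 -0.4359 -1.4665] 0.40910413504753684 26.2667
[-45.8058 -16.9416   0.0658]
```

View pics/w13c.png

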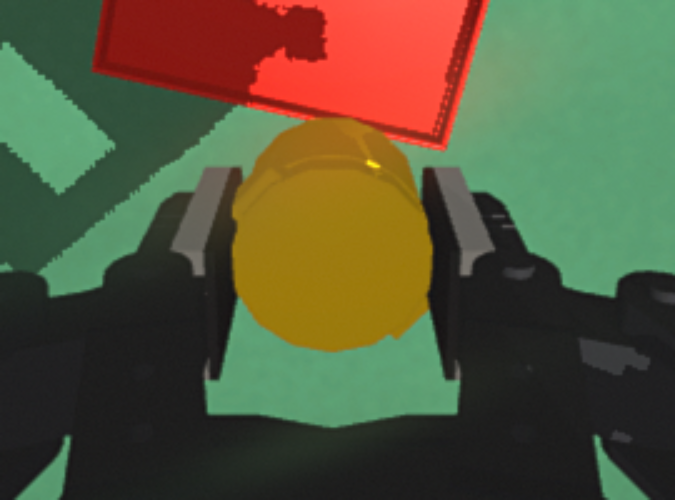

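Cap held level; top face centre about crop (332,254) = full (282.8,281.8).

Run:
```python
from h import *
st=ctrl.get_state(); K,T=campose("wrist",st); M=R.from_quat(st["tcp_rot"]).as_matrix()
for u,v in((282.8,281.8),(282.8,320.4)):
    print(M.T@(ray(K,T,(u,v),st["eef_pos"][2]+.020)-st["eef_pos"]))
```

```text
[ 0.0001 -0.0003 -0.02  ]
[ 0.0001  0.0189 -0.02  ]
```

arm_command(commands=[[[-3.8, -1.4, 0, 0, 0, 0], [-3.8, -1.4, 0, 0, 0, 0], [-3.8, -1.4, 0, 0, 0, 0], [-3.8, -1.4, 0, 0, 0, 0], [-3.8, -1.4, 0, 0, 0, 0], [-3.8, -1.4, 0, 0, 0, 0], [-3.8, -1.4, 0, 0, 0, 0], [-3.8, -1.4, 0, 0, 0, 0], [-3.8, -1.4, 0, 0, 0, 0], [-3.8, -1.4, 0, 0, 0, 0]]])

```text
time: 27.15
eef_pos: [0.6235, 0.1535, 0.2169]
tcp_rot: [0.791, -0.612, -0.002, 0.002]
contact_force: [0.3, -0.8, -0.3]
opening: 0.407
```

arm_command(commands=[[[-3.9, -1.4, 0, 0, 0, 0], [-3.9, -1.4, 0, 0, 0, 0], [0, 0, 2, 0, 0, 0], [0, 0, 0, 0, 0, 0], [0, 0, 0, 0, 0, 0], [0, 0, 0, 0, 0, 0], [0, 0, 0, 0, 0, 0]]])

```text
time: 27.73
eef_pos: [0.6329, 0.2328, 0.2003]
tcp_rot: [0.79, -0.613, -0.0, 0.0]
contact_force: [-1.0, 0.4, 1.2]
opening: 0.406
```

Run:
```python
from h import *
st,im=snap("w14"); K,T=campose("wrist",st); M=R.from_quat(st["tcp_rot"]).as_matrix()
print(st["eef_pos"],st["contact_force"],st["opening"],st["time"],delta((.634,.2347,.145)))
```

```text
[0.6329 0.2328 0.2003] [-1.038   0.3788  1.2056] 0.405960577057478 27.7333 [-0.1564 -0.122   5.5905]
```

arm_command(commands=[[[-0.16, -0.14, 0, 0, 0, 0], [0, 0, 2, 0, 0, 0], [0, 0, 1.5, 0, 0, 0], [0, 0, 1, 0, 0, 0], [0, 0, 0.7, 0, 0, 0], [0, 0, 0, 0, 0, 0], [0, 0, 0, 0, 0, 0], [0, 0, 0, 0, 0, 0]]])

```text
time: 28.45
eef_pos: [0.6342, 0.2362, 0.1491]
tcp_rot: [0.791, -0.612, 0.0, -0.0]
contact_force: [-0.2, -0.2, 0.3]
opening: 0.405
```

Run:
```python
from h import *
st=ctrl.get_state(); M=R.from_quat(st["tcp_rot"]).as_matrix()
print(st["eef_pos"],st["contact_force"],delta((.634,.2347,.122))+[-.01,-.03,0])
```

```text
[0.6342 0.2362 0.1491] [-0.2034 -0.2171  0.309 ] [0.1342 0.0315 2.7103]
```

arm_command(commands=[[[0.12, 0.03, 0.4, 0, 0, 0], [0, 0, 0.4, 0, 0, 0], [0, 0, 0.4, 0, 0, 0], [0, 0, 0.3, 0, 0, 0], [0, 0, 0, 0, 0, 0], [0, 0, 0, 0, 0, 0]]])

```text
time: 28.95
eef_pos: [0.6335, 0.2349, 0.1328]
tcp_rot: [0.791, -0.612, -0.0, 0.0]
contact_force: [-0.8, 0.2, -0.2]
opening: 0.407
```

Underside is about 9 mm below the mouth with no force, so the cap is over the neck. Lowering the rest.

arm_command(commands=[[[0, 0, 0.3, 0, 0, 0], [0, 0, 0.3, 0, 0, 0], [0, 0, 0.3, 0, 0, 0], [0, 0, 0.15, 0, 0, 0], [0, 0, 0, 0, 0, 0], [0, 0, 0, 0, 0, 0]]])

```text
time: 29.45
eef_pos: [0.6337, 0.2349, 0.1227]
tcp_rot: [0.791, -0.612, -0.0, 0.0]
contact_force: [-0.0, 0.1, -0.4]
opening: 0.41
```

arm_command(commands=[[[0, 0, 0.1, 0, 0, 0], [0, 0, 0.05, 0, 0, 0], [0, 0, 0, 0, 0, 0], [0, 0, 0, 0, 0, 0]]])

```text
time: 29.78
eef_pos: [0.6341, 0.235, 0.1221]
tcp_rot: [0.791, -0.612, 0.0, -0.0]
contact_force: [-0.9, 0.4, 2.9]
opening: 0.41
```

Contact at the expected height (0.122). Release and retreat.

arm_command(commands=[[[0, 0, 0, 0, 0, 0], [0, 0, 0, 0, 0, 0], [0, 0, 0, 0, 0, 0], [0, 0, 0, 0, 0, 0], [0, 0, 0, 0, 0, 0]]], hand=1)

```text
time: 30.2
eef_pos: [0.6335, 0.2349, 0.1209]
tcp_rot: [0.791, -0.612, -0.0, 0.0]
contact_force: [0.5, -0.9, -1.6]
opening: 1.002
```

arm_command(commands=[[[0, 0, -1.5, 0, 0, 0], [0, 0, -3, 0, 0, 0], [0, 0, -4, 0, 0, 0], [0, 0, -4, 0, 0, 0], [0, 3, 0, 0, 0, 0], [0, 4, 0, 0, 0, 0], [0, 4, 0, 0, 0, 0], [0, 0, 0, 0, 0, 0], [0, 0, 0, 0, 0, 0], [0, 0, 0, 0, 0, 0]]])

```text
time: 31.03
eef_pos: [0.5278, 0.2074, 0.248]
tcp_rot: [0.791, -0.612, 0.001, -0.001]
contact_force: [0.7, 0.3, 0.8]
opening: 1.002
```

Run:
```python
from h import *
st,im=snap("w15"); K,T=campose("wrist",st)
print(st["eef_pos"],st["contact_force"],st["opening"],st["time"])
Pw=proj(K,T,(.634,.2347,.142)); print("pred cap top wrist",Pw)
def yel(im): 
    m=cv2.inRange(cv2.cvtColor(im,cv2.COLOR_BGR2HSV),(22,120,60),(35,255,255)); cs,_=cv2.findContours(m,cv2.RETR_EXTERNAL,cv2.CHAIN_APPROX_NONE)
    return [cv2.boundingRect(c) for c in cs if cv2.contourArea(c)>40]
print("wrist yellow",yel(im))
o=[]
for n in("scene","side"):
    a=imaging.read_camera(n)[:,:,::-1].copy(); k,t=campose(n)
    print(n,"pred cap top",proj(k,t,(.634,.2347,.142)),"bottom",proj(k,t,(.634,.2347,.112)),yel(a))
    u,v=proj(k,t,(.634,.2347,.08)).astype(int); o.append(cv2.resize(a[max(v-75,0):max(v-75,0)+150,u-65:u+65],(390,450)))
cv2.imwrite("pics/fin.png",np.hstack(o))
```

```text
[0.5278 0.2074 0.248 ] [0.6749 0.2963 0.796 ] 1.0021917851623088 31.0333
pred cap top wrist [282.4688  65.6996]
wrist yellow [(259, 41, 48, 55)]
scene pred cap top [396.278  111.3494] bottom [393.3183 124.8638] [(384, 107, 23, 25)]
side pred cap top [184.3439 245.5565] bottom [186.8869 255.878 ] [(175, 238, 22, 25)]
```

View pics/fin.png

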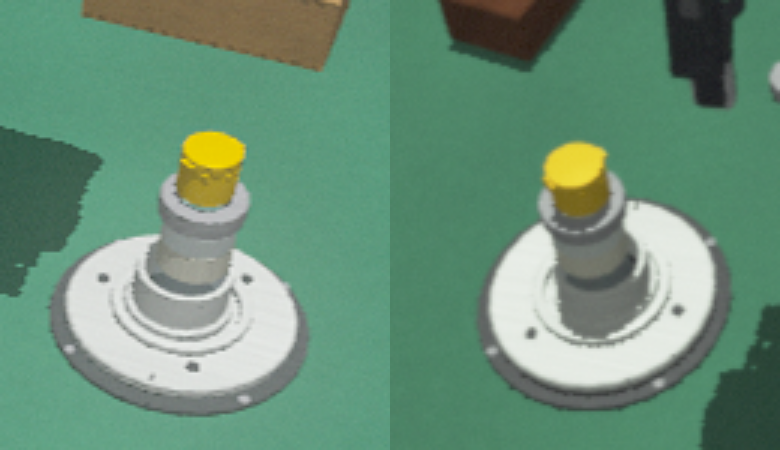

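Both views show the stack complete: nest in the ring, bottle upright, gauge flat on the shoulder, and cap down just above the gauge (crop (212,165) and (577,180)). Gripper is clear. Handing in.

```bash
python3 -c "
from plant import ctrl
print(ctrl.get_state()['time'],ctrl.sign_off())"
```

```text
the job is handed in; nothing more can be done
31.1833 None
```

The stack is built on the turntable and handed in at 31.2 s of the 128 s allowed. From the bottom up it is wide nest, bottle, large gauge and flip cap. Each piece was lowered until light contact, at most about 5 N, before I let it go.

- **Seating heights:** every piece touched down within about 1 mm of the height worked out from the drawing dimensions.
- **Centring:** the wrist camera showed the bottle and gauge within about 1 mm of the predicted axis.
- **Final views:** the scene and side cameras show the stack upright with the cap just above the gauge. The cap's outline agrees with its predicted place to within a few pixels.
- **Clearances:** the gripper was open and well away from the stack. I never went near the other nest or the other gauge, but I did not measure their positions again at the end.
- **Gauge grip:** the opening read 1–3 mm less than the gauge's 54 mm. A close look showed it held level and centred, so I carried on.

No check failed.

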